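# Put the touch-up kit back on its outlines

### The job

Put the touch-up kit back on its blue outline pads: the paint jar, the roll of masking tape, the wooden block and the dark-handled brush each go centred on the pad whose white figure has their shape and size, with the block and the brush lying along their figures. Keep the jar upright all the while, and leave the brush with the light wooden handle where it lies.

Things in the scene. Friction and masses are not known exactly. Their poses are not given: they have to be found in the camera images.
- paint_jar: dark round paint jar with a black screw cap, standing upright: 48 mm in diameter up to 55 mm, cap 42 mm in diameter, 66 mm high in all; 0.09 to 0.16 kg. Origin at the centre of its underside, z up
- masking_tape: roll of cream-coloured masking tape lying flat: 68 mm in diameter, 24 mm high; 0.05 to 0.09 kg. The hole in the middle cannot be gripped in: take it across the outside. Origin at the centre of its underside, z up
- wood_block: plain brown wooden block lying flat on the open worktop (the brown batten by the wall is furniture): 40 mm wide along its x, 85 mm long along its y, 34 mm high; 0.06 to 0.11 kg. Origin at the centre of its underside, z up
- dark_brush: thin paint brush with a dark red-brown handle and dark bristles, lying flat: 147 mm long along its x, 8 to 9 mm wide and high; about 0.01 kg. Origin at the middle of its underside. Grip it across its width near the middle, with the fingertips almost on the worktop
- light_brush: thin brush with a light yellow-brown wooden handle, 132 mm long along its x, 8 to 9 mm wide and high. Not part of the kit: it stays where it lies, and may end at most 30 mm from there. Origin at the middle of its underside
- pad_jar: target of the paint jar: round blue foam pad, 74 mm in diameter, with a full white disc of 48 mm at its centre; 5 mm thick, fixed to the worktop, its top flat (the white figure is flush, not a recess). Origin at the centre of its underside, z up
- pad_tape: target of the masking tape: round blue foam pad, 92 mm in diameter, with a white ring at its centre, 68 mm outside and 51 mm inside; 5 mm thick, fixed to the worktop, its top flat (the white figure is flush, not a recess). Origin at the centre of its underside, z up
- pad_block: target of the wooden block: rectangular blue foam pad, 110 mm along its x by 62 mm along its y, with a white rectangle of 85 mm (along x) by 40 mm at its centre; 5 mm thick, fixed to the worktop, its top flat (the white figure is flush, not a recess). Origin at the centre of its underside, z up
- pad_brush: target of the dark brush: long blue foam pad, 157 mm along its x by 40 mm along its y, with a white strip of 147 mm (along x) by 9 mm at its centre; the brush may point either way along it; 5 mm thick, fixed to the worktop, its top flat (the white figure is flush, not a recess). Origin at the centre of its underside, z up
Things that resemble listed ones, but are neither listed nor needed, are in the scene too. There is more than one size of the masking_tape; the job needs the larger.

How it is judged:
At the end, for the whole second after the job is handed in: Jar, tape, block and dark brush each rest on their own pad, released and still, their centres within 12 mm (seen from above) of the pad's centre; jar, tape and block upright within 0.12 rad; block and brush lie along their figures within 0.2 rad, either way round (horizontal distance between paint_jar and pad_jar below 0.012 m and z of paint_jar in the frame of pad_jar between 0.003 and 0.009 m and linear speed of each of paint_jar, masking_tape, wood_block, dark_brush below 0.02 m/s and angle between each of paint_jar, masking_tape, wood_block's own z axis and vertical below 0.12 rad and horizontal distance between masking_tape and pad_tape below 0.012 m and z of masking_tape in the frame of pad_tape between 0.003 and 0.009 m and horizontal distance between wood_block and pad_block below 0.012 m and z of wood_block in the frame of pad_block between 0.003 and 0.009 m and angle between the y axis of wood_block and the x axis of pad_block, either way round below 0.2 rad and horizontal distance between dark_brush and pad_brush below 0.012 m and z of dark_brush in the frame of pad_brush between 0.003 and 0.016 m and angle between the x axis of dark_brush and the x axis of pad_brush, either way round below 0.2 rad); the robot touches nothing.
It fails at once if the paint jar is tipped over (more than 0.6 rad) (angle between paint_jar's own z axis and vertical above 0.6 rad).
It fails at once if the light-handled brush is moved more than 30 mm (distance of light_brush from where it was at the start of the episode above 0.03 m).
It also fails if it takes over 141 s, if anything falls off the work surface, if the arm or the gripper's body presses on something with over 40 N, if the wrist force passes 120 N, or if a joint passes its speed limit or range.

### The arm

A 7-joint arm with a two-finger parallel gripper is mounted at the origin on a cart in front of the work surface, level with it; the furniture and walls round the work are solid. World frame = base frame: x ahead of the robot, y to its left, z up, the work surface at z = 0. Lengths are in m, angles in rad, forces in N, time in s.
With the tool pointing down it reaches from about 0.4 to 0.85 m from the base axis. Payload 10.4 kg.
Tool frame: the origin (TCP) lies between the finger pads; the fingertips stand 11 mm ahead of it and the grasp point (between the pads) lies 8 mm behind it; x points along the fingers, y is the direction in which the jaws open and shut, and the axes are right-handed (so a half turn about x gives the same grasp; the last joint's range is limited). The gripper opens to 87 mm and grips with 3 to 60 N. Pads are 19 mm wide; open, the fingers measure 117 mm over their backs; the gripper's body (75 mm by 190 mm) begins 51 mm behind the grasp point.
Start: joints at [1.179, 0.332, -0.065, 1.46, 0.022, 1.35, -0.088], TCP at [0.225, -0.583, 0.234] pointing down, gripper open.
Joint ranges: [-2.6, 2.6], [-0.5, 2.12], [-1.47, 1.34], [0.16, 2.42], [-1.27, 4.41], [0.06, 2.06], [-2.6, 2.6]. Speed limits (rad/s): [2.22, 2.22, 2.79, 2.79, 3.14, 3.14, 3.14].

### API

Orientations are given as a unit quaternion [x, y, z, w].
In Python, from bench import r, cams, ticket gives the robot as it stands. The module is installed in compiled form; this text tells all that it offers.
- The arm moves only by the tool drive_tool, never from a script. Its argument "moves" is text: rows parted by semicolons, each of 5 numbers parted by spaces: the shift along the world's x, y, z in m, then the turn about the world's z in degrees, then the closure, from 0 (fully open) to 1 (shut). In form: x y z twist grip; .... A call has 1 to 20 rows; each row shifts and turns the commanded pose from where the row before left it; what a row does not reach is not made up. A row lasts 1/8 s, in which the tool goes at most 62.5 mm and 10.7 degrees, less where a joint would pass 70% of its speed; a pose out of reach is approached as far as the arm can. A call is refused whole if a number of a shift passes 0.0625 or a number of a turn 10.7, either way. A call with a gripper value outside its range is refused whole. The fingers move at their own pace and stop on an object; "newtons" is the grip in N (left out, the last holds). Time passes only in rows, so rows that do not move let the fingers close. It gives the time, the measured TCP pose, the force and the opening at its end, in the units of the state.
- r.read_state(): the state, without advancing time (a new reading comes with each control period).
- cams.camera(name): name is "scene" or "top" or "wrist"; returns a dict with "color" (384x512x3 uint8, red, green, blue), "fx", "fy", "cx", "cy" (pixels), "distortion" ([k1, k2, p1, p2, k3] as OpenCV has them; the pictures are not rectified), "extrinsics" (4x4, takes a point from camera to world coordinates). Camera axes: x right, y down, z forward; pixel columns grow to the right and rows downward; lengths in m; the calibration is good to about 2 mm. A picture is of the moment at which its call begins. There is no depth.
- ticket.close_job(): hands the job in, once; it reports no verdict.
The state is a dict: "time": time; "joint_positions": joint angles; "joint_vel": joint speeds; "joint_torque": joint torques, N m; "ee_pos": TCP position; "eef_rot": TCP orientation; "ft_force": force on the tool from outside, world axes, zero at the start; "torque": the same for the moment, N m; "width": finger opening in m.
Only numpy, scipy, OpenCV 4.12 (cv2) and the standard library are available. Lean on these libraries where they do the work, as an engineer would, in place of code of your own. Each camera call takes 0.05 s, during which the arm holds its last target.

## Working session

There is one attempt and no reset: what is moved stays moved. The work goes in short steps, Python scripts to look and compute and a tool call to move; the robot and the scene stay as the last step left them, time stands still between calls to the robot, and variables do not carry over. Pictures are saved under pics/ and viewed, and the job is handed in when it is done.

Besides the shell and the picture viewer there is one more tool, called after ">>>" as name(argument=value, ...) on one line, values as JSON. drive_tool: Moves the arm, as the interface text tells. Its arguments: {"type":"object","properties":{"moves":{"type":"string"},"newtons":{"type":"number"}},"required":["moves"]}

```bash
mkdir -p pics; ls
python3 - <<'E'
from bench import r,cams
import cv2
for n in ["scene","top","wrist"]:
    c=cams.camera(n); cv2.imwrite(f"pics/{n}0.png",cv2.resize(c["color"][:,:,::-1],(800,600),interpolation=cv2.INTER_CUBIC))
    print(n,c["fx"],c["fy"],c["cx"],c["cy"],c["distortion"],c["extrinsics"].round(4).tolist() if hasattr(c["extrinsics"],'round') else c["extrinsics"])
print(r.read_state())
E
```

```text
pics
scene 452.5143547397697 452.5143547397697 260.4541547017544 184.10205012429722 [-0.02813627  0.          0.          0.          0.        ] [[-0.745, -0.4477, 0.4945, -0.0061], [-0.6668, 0.5221, -0.5318, 0.5533], [-0.0201, -0.7259, -0.6875, 0.8066], [0.0, 0.0, 0.0, 1.0]]
top 428.01851861739897 428.01851861739897 251.9447941125597 192.7569003568217 [-0.11792789  0.          0.          0.          0.        ] [[-0.0075, -0.9813, 0.1922, 0.3459], [-0.9999, 0.0087, 0.0052, -0.0271], [-0.0068, -0.1922, -0.9813, 1.1063], [0.0, 0.0, 0.0, 1.0]]
wrist 282.12001856116274 282.12001856116274 257.61249388941746 190.57816532447356 [0.00045862 0.         0.         0.         0.        ] [[0.3597, -0.9038, -0.232, 0.2883], [-0.9331, -0.3486, -0.0885, -0.5579], [-0.0009, 0.2483, -0.9687, 0.3827], [0.0, 0.0, 0.0, 1.0]]
{'time': 0.15, 'joint_positions': array([ 1.17940507,  0.33273917, -0.06469709,  1.46070228,  0.02159357,
        1.34990068, -0.0884782 ]), 'joint_vel': array([ 0.00048928,  0.00044431, -0.00029979, -0.00331888, -0.00027353,
        0.00077717,  0.00060246]), 'joint_torque': array([-3.86625175e-06, -6.23635411e+01,  2.45537900e-02, -3.90140569e+01,
       -6.11493923e-02,  3.72983865e-02,  1.35755986e-04]), 'ee_pos': array([ 0.225212  , -0.58273171,  0.23295092]), 'eef_rot': array([-0.69503556, -0.13002523,  0.69519864, -0.12929759]), 'ft_force': array([-0.24313534,  0.69493452, -0.72924052]), 'torque': array([-0.05307476,  0.03599175, -0.00452072]), 'width': 0.08697730459591914}
```

View pics/top0.png

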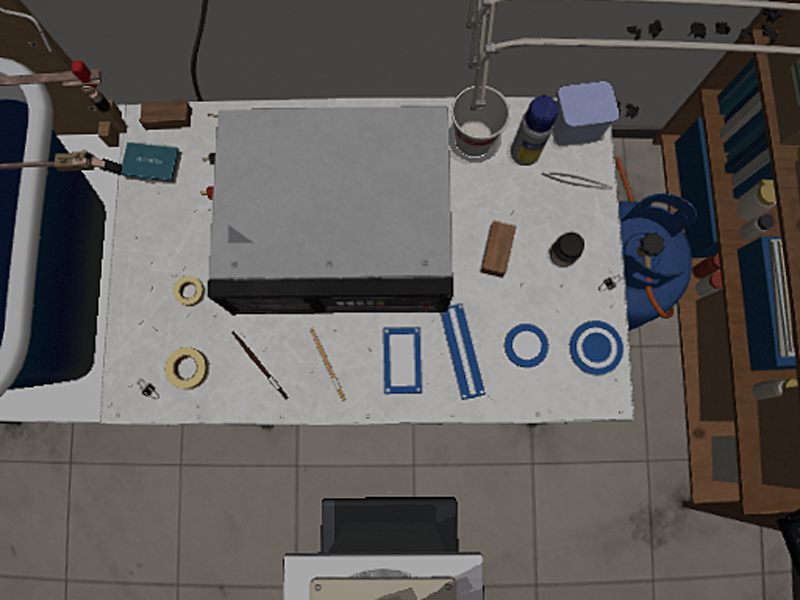

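View pics/scene0.png

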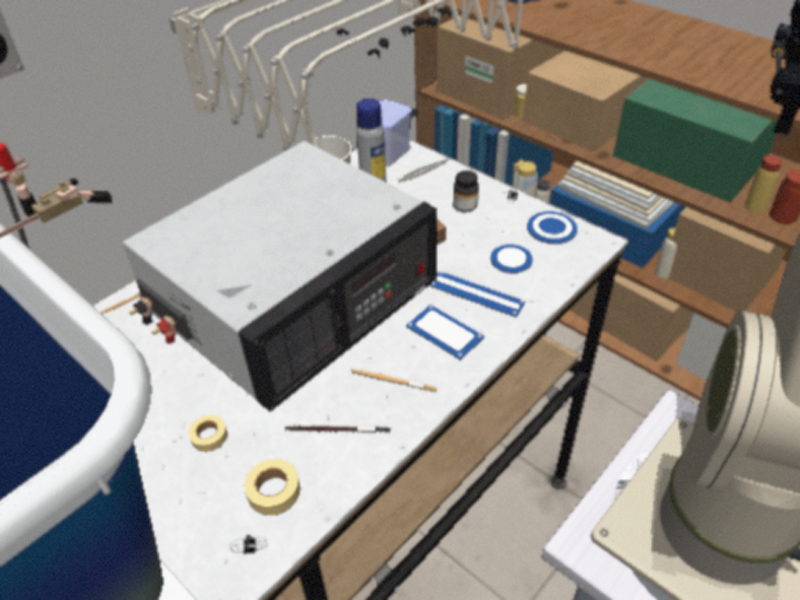

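View pics/wrist0.png

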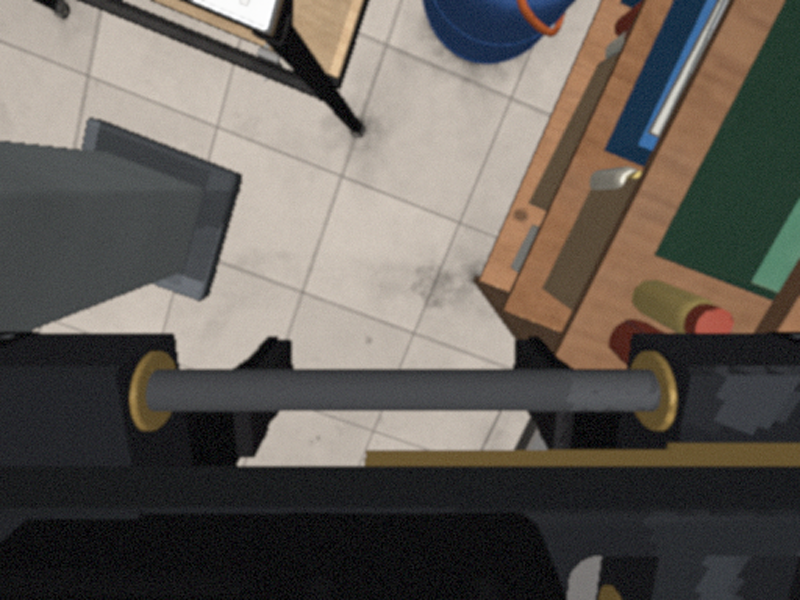

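```bash
cat > h.py <<'E'
import numpy as np,cv2
from bench import r,cams
def cam(n):
    c=cams.camera(n); c["K"]=np.array([[c["fx"],0,c["cx"]],[0,c["fy"],c["cy"]],[0,0,1.]]);c["D"]=np.array(c["distortion"],float);c["E"]=np.array(c["extrinsics"]);return c
def w(c,uv,z):
    uv=np.array(uv,float).reshape(-1,1,2)
    n=cv2.undistortPoints(uv,c["K"],c["D"]).reshape(-1,2)
    d=np.c_[n,np.ones(len(n))]@c["E"][:3,:3].T; o=c["E"][:3,3]
    t=(z-o[2])/d[:,2]; return (o+d*t[:,None])[:,:2]
def px(c,p):
    E=np.linalg.inv(c["E"]); rv=cv2.Rodrigues(E[:3,:3])[0]
    return cv2.projectPoints(np.array(p,float).reshape(-1,1,3),rv,E[:3,3],c["K"],c["D"])[0].reshape(-1,2)
def crop(c,x0,y0,x1,y1,k,name):
    im=cv2.resize(c["color"][y0:y1,x0:x1,::-1],None,fx=k,fy=k,interpolation=cv2.INTER_CUBIC)
    for x in range(-(-x0//10)*10,x1,10):
        cv2.line(im,((x-x0)*k,0),((x-x0)*k,6 if x%50 else 14),(0,0,255),1)
        if x%20==0: cv2.putText(im,str(x),((x-x0)*k,24),0,.35,(0,0,255),1)
    for y in range(-(-y0//10)*10,y1,10):
        cv2.line(im,(0,(y-y0)*k),(6,(y-y0)*k),(0,0,255),1)
        if y%20==0: cv2.putText(im,str(y),(8,(y-y0)*k),0,.35,(0,0,255),1)
    cv2.imwrite("pics/"+name,im)
E
python3 - <<'E'
from h import *
c=cam("top")
crop(c,70,165,240,270,4,"tl.png"); crop(c,235,135,405,265,4,"tr.png")
E
```

```text
(no output)
```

View pics/tl.png

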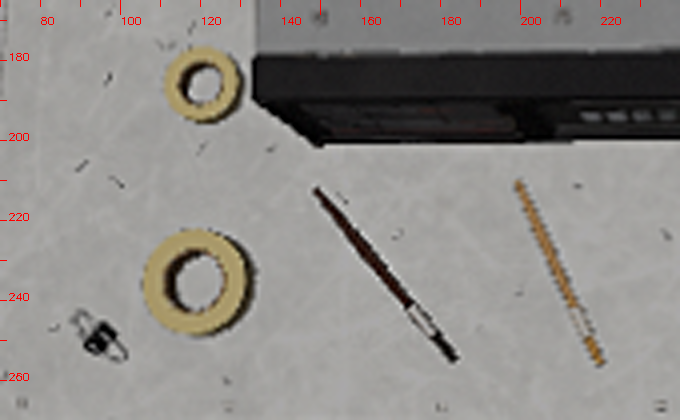

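View pics/tr.png

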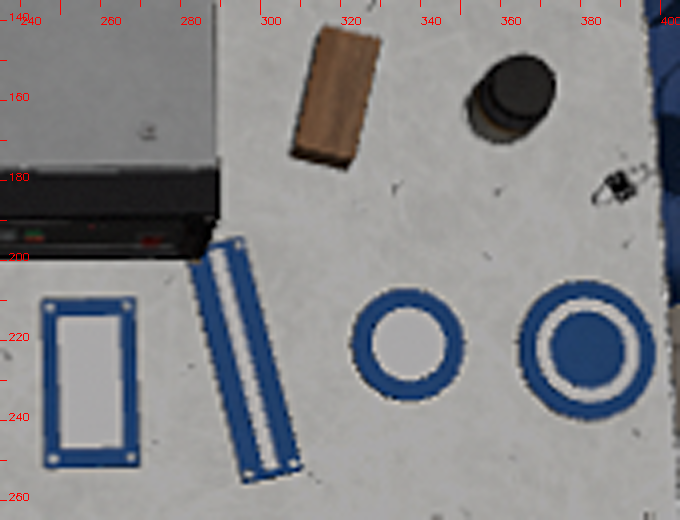

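Run:
```python
from h import *
c=cam("top"); im=c["color"]; im0=im.copy()
hsv=cv2.cvtColor(im,cv2.COLOR_RGB2HSV)
blue=((hsv[...,0]>98)&(hsv[...,0]<125)&(hsv[...,1]>130)).astype(np.uint8)
blue[:190]=0;blue[:,398:]=0;blue[:,:235]=0
cs,_=cv2.findContours(blue,cv2.RETR_EXTERNAL,cv2.CHAIN_APPROX_NONE)
def dense(cc,z): return w(c,cc.reshape(-1,2),z)
for k in cs:
    if len(k)<40: continue
    p=(dense(k,.005)*1000).astype(np.float32); print("pad",k.reshape(-1,2).mean(0).round(1),cv2.minAreaRect(p),cv2.minEnclosingCircle(p))
P=lambda l,x0,y0:[(a/4+x0,b/4+y0) for a,b in l]
def pr(n,uv,z): 
    q=w(c,uv,z); print(n,(q*1000).round(1).tolist(),'mean',(q.mean(0)*1000).round(1))
pr("block",P([(325,26),(381,36),(350,162),(290,149)],235,135),.034)
pr("jarcap",P([(522,84)],235,135),.066)
pr("tape",P([(197,282)],70,165),.024)
pr("tapeext",P([(143,282),(251,280),(196,229),(197,333)],70,165),.024)
pr("smalltape",P([(203,85)],70,165),.024)
pr("dbrush",P([(315,188),(456,360)],70,165),.0045)
pr("lbrush",P([(518,181),(602,366)],70,165),.0045)
pr("instr front-top edge",P([(253,52),(253,98),(320,146)],70,165),.0)
pr("instr right bot",P([(207,250),(218,212),(218,166)],235,135),.0)
pr("strip",P([(216,248),(268,474)],235,135),.005)
```

```text
pad [256.3 231. ] ((462.7267150878906, -34.59991455078125), (58.97917556762695, 106.37372589111328), 89.70526885986328) ((462.7335205078125, -33.263858795166016), 60.17870330810547)
pad [336.4 220.9] ((485.1090393066406, -240.45614624023438), (70.81745910644531, 68.06481170654297), 89.26813507080078) ((485.2985534667969, -240.37120056152344), 35.687774658203125)
pad [381.1 222.1] ((480.0308837890625, -357.8687438964844), (85.36680603027344, 87.32350158691406), 86.88089752197266) ((480.8778991699219, -357.8376770019531), 44.70532989501953)
pad [296.  226.1] ((477.34918212890625, -132.7984619140625), (154.76168823242188, 37.55877685546875), 12.912238121032715) ((478.4617614746094, -138.19993591308594), 77.93119049072266)
block [[691.5, -191.1], [684.5, -227.7], [599.7, -203.7], [608.6, -165.1]] mean [ 646.1 -196.9]
jarcap [[642.2, -310.5]] mean [ 642.2 -310.5]
tape [[449.2, 319.9]] mean [449.2 319.9]
tapeext [[449.2, 355.6], [450.5, 284.6], [483.5, 322.2], [416.6, 318.5]] mean [449.9 320.2]
smalltape [[578.3, 322.3]] mean [578.3 322.3]
dbrush [[512.7, 249.9], [400.5, 154.5]] mean [456.6 202.2]
lbrush [[516.4, 116.0], [396.3, 60.5]] mean [456.4  88.3]
instr front-top edge [[605.8, 296.9], [574.3, 295.4], [541.4, 248.7]] mean [573.8 280.3]
instr right bot [[549.1, -112.6], [574.6, -120.4], [605.7, -121.2]] mean [ 576.5 -118.1]
strip [[549.5, -118.1], [402.1, -148.1]] mean [ 475.8 -133.1]
```

```bash
cat > st.py <<'E'
from h import *
from scipy.spatial.transform import Rotation as R
def st():
    s=r.read_state(); M=R.from_quat(s["eef_rot"]).as_matrix()
    print("t",s["time"],"tcp",s["ee_pos"].round(4),"down",M[:,0].round(3),"jaw yaw",np.degrees(np.arctan2(M[1,1],M[0,1])).round(2),"w",round(s["width"],4),"F",s["ft_force"].round(2),"j",s["joint_positions"].round(2)); return s
if __name__=="__main__": st()
E
python3 st.py
python3 - <<'E'
from h import *
c=cam("top")
# overlay checks
im=c["color"][:,:,::-1].copy(); k=4
big=cv2.resize(im,None,fx=k,fy=k,interpolation=cv2.INTER_CUBIC)
def poly(p,col=(0,0,255)): cv2.polylines(big,[np.int32((px(c,p)+.5)*k-.5)],True,col,1)
def circ(x,y,rr,z): t=np.linspace(0,2*np.pi,60); poly(np.c_[x+rr*np.cos(t),y+rr*np.sin(t),0*t+z])
def rect(x,y,L,W,a,z): 
    a=np.radians(a);u=np.array([np.cos(a),np.sin(a)]);v=np.array([-u[1],u[0]]);q=[np.r_[np.array([x,y])+s*u*L/2+t*v*W/2,z] for s,t in((1,1),(1,-1),(-1,-1),(-1,1))];poly(q)
circ(.642,-.3105,.021,.066);circ(.642,-.3105,.024,0)
rect(.646,-.197,.085,.04,-16.6,.034)
circ(.485,-.2404,.024,.005);circ(.485,-.2404,.037,.005)
circ(.4805,-.358,.034,.005);circ(.4805,-.358,.046,.005)
rect(.4627,-.034,.110,.062,0,.005);rect(.4627,-.034,.085,.04,0,.005)
rect(.4765,-.133,.157,.04,12,.005);rect(.4765,-.133,.147,.009,12,.005)
circ(.4497,.320,.034,.024)
rect(.4566,.2022,.147,.009,40.4,.0045)
rect(.55,.069,.001,.36,0,.0); rect(.55,.069,.001,.36,0,.158)
cv2.imwrite("pics/ov_r.png",big[135*k:265*k,235*k:405*k]);cv2.imwrite("pics/ov_l.png",big[165*k:270*k,70*k:240*k])
E
```

```text
t 0.25 tcp [ 0.2253 -0.5828  0.2332] down [-0.     0.001 -1.   ] jaw yaw -68.87 w 0.087 F [0.85 0.21 0.14] j [ 1.18  0.33 -0.06  1.46  0.02  1.35 -0.09]
```

View pics/ov_r.png

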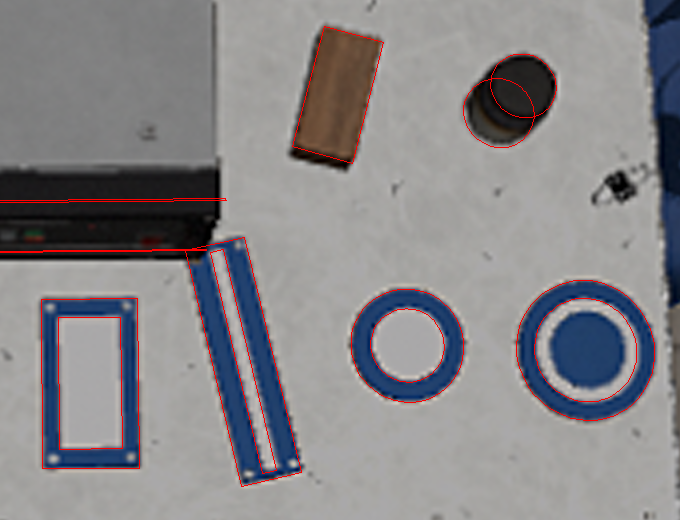

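View pics/ov_l.png

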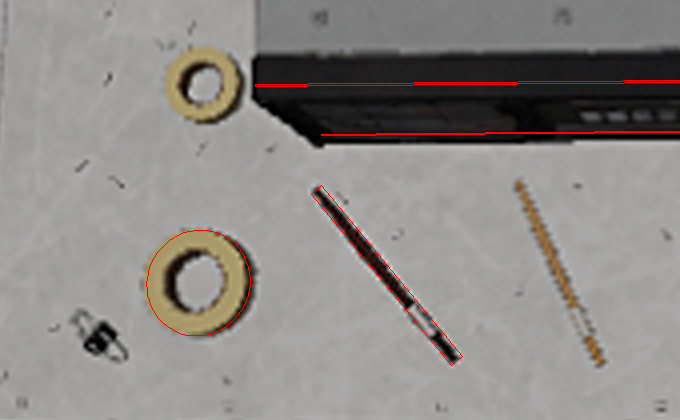

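>>> drive_tool(moves="0.0417 0.0272 0 -2.11 0;0.0417 0.0272 0 -2.11 0;0.0417 0.0272 0 -2.11 0;0.0417 0.0272 0 -2.11 0;0.0417 0.0272 0 -2.11 0;0.0417 0.0272 0 -2.11 0;0.0417 0.0272 0 -2.11 0;0.0417 0.0272 0 -2.11 0;0.0417 0.0272 0 -2.11 0;0.0417 0.0272 0 -2.11 0;0 0 0 0 0;0 0 0 0 0", newtons=15)

```text
time: 1.8
ee_pos: [0.642, -0.3114, 0.2332]
eef_rot: [-0.707, -0.0, 0.707, -0.0]
ft_force: [-0.2, 0.0, -0.6]
width: 0.0867
```

Run:
```python
from st import *
st(); c=cam("wrist"); print(c["E"].round(3).tolist())
big=cv2.resize(c["color"][:,:,::-1],(768,576)); t=np.linspace(0,2*np.pi,60)
for x,y,rr,z in((.642,-.3105,.021,.066),(.642,-.3105,.024,0)):
    cv2.polylines(big,[np.int32(px(c,np.c_[x+rr*np.cos(t),y+rr*np.sin(t),0*t+z])*1.5)],True,(0,0,255),1)
cv2.imwrite("pics/w1.png",big)
```

```text
t 1.8 tcp [ 0.642  -0.3114  0.2332] down [-0.001 -0.    -1.   ] jaw yaw -89.97 w 0.0867 F [-0.19  0.01 -0.63] j [ 0.52  0.54 -0.21  1.17  0.11  1.44 -1.25]
[[-0.0, -0.969, -0.249, 0.71], [-1.0, 0.001, -0.001, -0.311], [0.001, 0.249, -0.969, 0.383], [0.0, 0.0, 0.0, 1.0]]
```

View pics/w1.png

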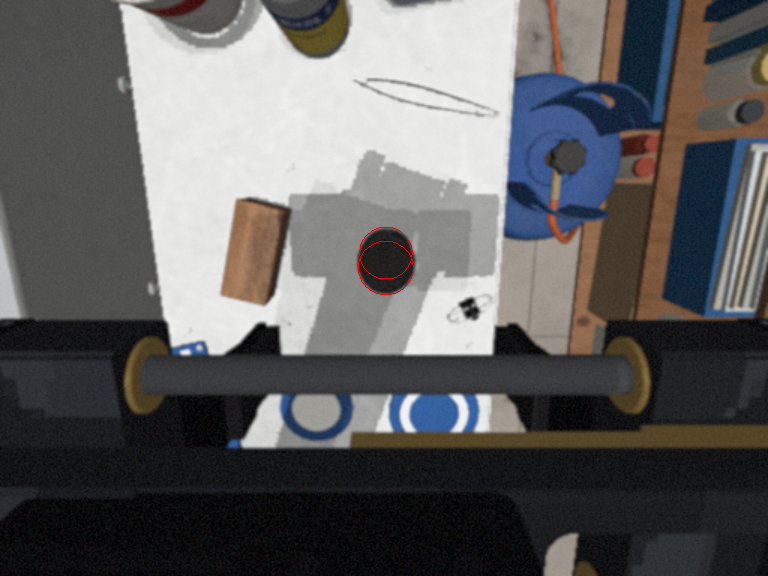

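>>> drive_tool(moves="0 0.0008 -0.04 0 0;0 0 -0.04 0 0;0 0 -0.04 0 0;0 0 -0.04 0 0;0 0 -0.03 0 0;0 0 -0.02 0 0;0 0 0 0 0;0 0 0 0 0.5;0 0 0 0 0.7;0 0 0 0 0.7;0 0 0 0 0.7;0 0 0 0 0.7;0 0 0 0 0.7", newtons=15)

```text
time: 3.48
ee_pos: [0.6424, -0.3103, 0.0237]
eef_rot: [0.707, 0.0, -0.707, 0.0]
ft_force: [0.1, -0.5, 2.0]
width: 0.047
```

>>> drive_tool(moves="0 0 0.02 0 0.7;0 0 0.03 0 0.7;0 0 0.03 0 0.7;-0.02 0.009 0 0 0.7;-0.03 0.0133 0 0 0.7;-0.03 0.0133 0 0 0.7;-0.03 0.0133 0 0 0.7;-0.03 0.0133 0 0 0.7;-0.0174 0.0079 0 0 0.7;0 0 0 0 0.7;0 0 0 0 0.7")

```text
time: 4.85
ee_pos: [0.4859, -0.2405, 0.1045]
eef_rot: [0.708, -0.0, -0.707, 0.0]
ft_force: [-0.3, 0.1, -1.1]
width: 0.0472
```

Run:
```python
from st import *
st(); c=cam("top"); crop(c,235,135,405,265,4,"t2.png")
```

```text
t 4.85 tcp [ 0.4859 -0.2405  0.1045] down [ 0.002 -0.001 -1.   ] jaw yaw -89.97 w 0.0472 F [-0.27  0.14 -1.05] j [ 0.6   0.28 -0.25  1.82  0.08  1.05 -1.26]
```

View pics/t2.png

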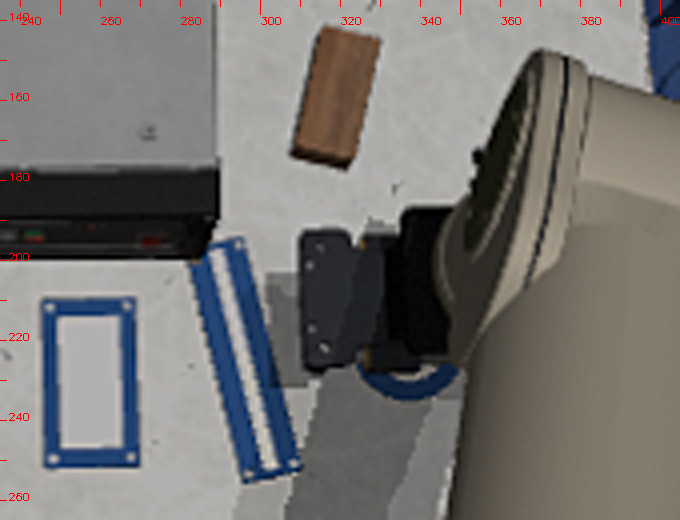

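>>> drive_tool(moves="-0.0009 0 -0.03 0 0.7;0 0 -0.03 0 0.7;0 0 -0.01 0 0.7;0 0 -0.005 0 0.7;0 0 0 0 0.7;0 0 0 0 0.5;0 0 0 0 0.2;0 0 0 0 0;0 0 0 0 0;0 0 0 0 0;0 0 0.04 0 0;0 0 0.05 0 0;0 0 0.05 0 0;0 0 0 0 0")

```text
time: 6.65
ee_pos: [0.4862, -0.2409, 0.1728]
eef_rot: [0.709, -0.001, -0.705, 0.001]
ft_force: [0.1, 0.8, -0.7]
width: 0.0872
```

Run:
```python
from st import *
st(); c=cam("wrist")
big=cv2.resize(c["color"][:,:,::-1],(768,576)); t=np.linspace(0,2*np.pi,60)
for x,y,rr,z in((.485,-.2404,.021,.071),(.485,-.2404,.037,.005)):
    cv2.polylines(big,[np.int32(px(c,np.c_[x+rr*np.cos(t),y+rr*np.sin(t),0*t+z])*1.5)],True,(0,0,255),1)
cv2.imwrite("pics/w2.png",big)
```

```text
t 6.65 tcp [ 0.4862 -0.2409  0.1728] down [ 0.007 -0.003 -1.   ] jaw yaw -89.97 w 0.0872 F [ 0.07  0.78 -0.74] j [ 0.6   0.2  -0.26  1.76  0.06  1.18 -1.24]
```

View pics/w2.png

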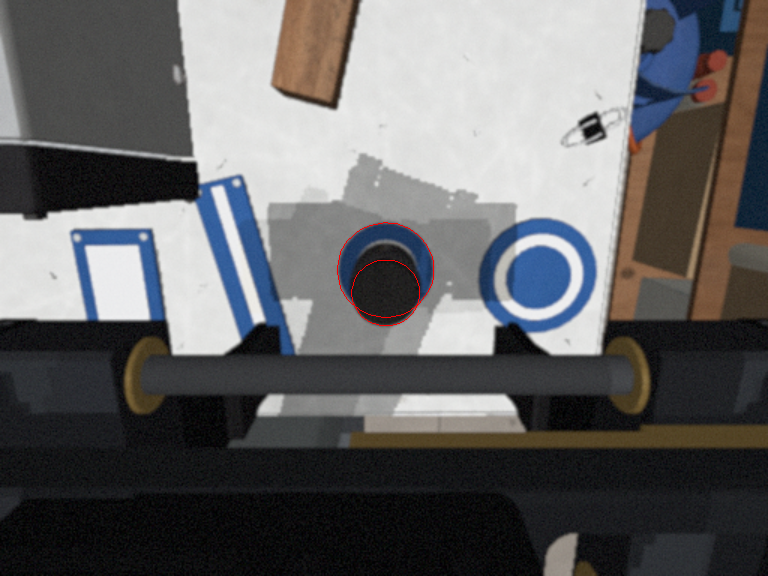

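>>> drive_tool(moves="0.036 0.004 0 0 0;0.037 0.005 0 0 0;0.037 0.005 0 0 0;0.037 0.005 0 0 0;0.037 0.006 0 0 0;0 0 0 0 0;0 0 0 0 0;0 0 0 0 0")

```text
time: 7.7
ee_pos: [0.6671, -0.2158, 0.1683]
eef_rot: [-0.707, 0.0, 0.707, 0.0]
ft_force: [0.1, 0.2, 0.0]
width: 0.087
```

Run:
```python
from st import *
st(); c=cam("wrist")
big=cv2.resize(c["color"][:,:,::-1],(768,576))
def rect(x,y,L,W,a,z): 
    a=np.radians(a);u=np.array([np.cos(a),np.sin(a)]);v=np.array([-u[1],u[0]]);q=[np.r_[np.array([x,y])+s*u*L/2+t*v*W/2,z] for s,t in((1,1),(1,-1),(-1,-1),(-1,1))]
    cv2.polylines(big,[np.int32(px(c,q)*1.5)],True,(0,0,255),1)
rect(.646,-.197,.085,.04,-16.6,.034)
q=[(.545,-.107,.158),(.9,-.107,.158)]; print(px(c,q)*1.5)
cv2.line(big,*[tuple(int(v) for v in p) for p in px(c,[(.545,-.107,.158),(.8,-.107,.158)])*1.5],(0,255,0),1)
cv2.line(big,*[tuple(int(v) for v in p) for p in px(c,[(.545,-.107,.0),(.8,-.107,.0)])*1.5],(0,255,0),1)
cv2.imwrite("pics/w3.png",big)
```

```text
t 7.7 tcp [ 0.6671 -0.2158  0.1683] down [-0.001 -0.    -1.   ] jaw yaw -90.03 w 0.087 F [0.06 0.16 0.05] j [ 0.43  0.55 -0.26  1.3   0.14  1.31 -1.41]
[[ 160.33348526  587.42925927]
 [ -17.31210151 -457.10371032]]
```

View pics/w3.png

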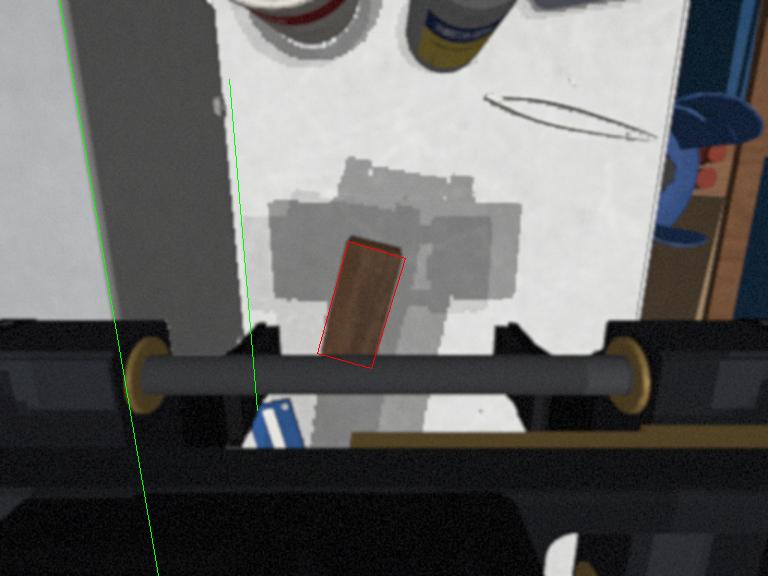

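>>> drive_tool(moves="0.002 0 -0.04 0 0;0 0 -0.04 0 0;0 0 -0.04 0 0;0 0 -0.02 0 0;0 0 -0.012 0 0;0 0 0 0 0;0 0 0 0 0.3;0 0 0 0 0.5;0 0 0 0 0.7;0 0 0 0 0.7;0 0 0 0 0.7;0 0 0 0 0.7", newtons=10)

```text
time: 9.25
ee_pos: [0.6701, -0.2149, 0.0167]
eef_rot: [0.707, 0.0, -0.707, 0.0]
ft_force: [-1.0, 1.2, 1.7]
width: 0.0476
```

>>> drive_tool(moves="0 0 0 0 0.8;0 0 0 0 0.8;0 0 0 0 0.8;0 -0.01 0 0 0.8;0 -0.015 0 0 0.8;0 -0.015 0 0 0.8;0 0 0 0 0.8")

```text
time: 10.12
ee_pos: [0.6697, -0.2585, 0.0167]
eef_rot: [0.707, -0.002, -0.707, -0.0]
ft_force: [1.4, -0.9, 3.6]
width: 0.0469
```

>>> drive_tool(moves="0 0 0 0 0.3;0 0 0 0 0;0 0 0 0 0;0 0 0 0 0;0 0 0.05 0 0;0 0 0.05 0 0;-0.02 0 0.02 0 0;0 0 0 0 0;0 0 0 0 0")

```text
time: 11.25
ee_pos: [0.6498, -0.2548, 0.1354]
eef_rot: [-0.707, -0.0, 0.708, -0.0]
ft_force: [-0.3, 1.6, -0.3]
width: 0.087
```

Run:
```python
from st import *
st(); c=cam("wrist"); crop(c,160,120,350,260,4,"w4.png")
```

```text
t 11.25 tcp [ 0.6498 -0.2548  0.1354] down [-0.001  0.    -1.   ] jaw yaw -89.96 w 0.087 F [-0.3   1.55 -0.3 ] j [ 0.48  0.57 -0.26  1.35  0.14  1.25 -1.35]
```

View pics/w4.png

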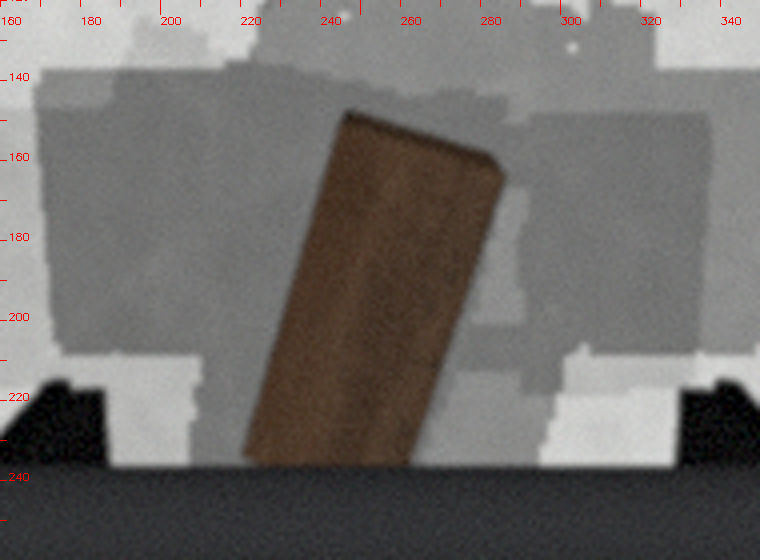

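Run:
```python
from st import *
c=cam("wrist")
q=w(c,[(160+343/4,120+125/4),(160+505/4,120+175/4),(160+242/4,120+455/4),(160+412/4,120+460/4)],.034);print(q.round(4))
a=q[0]-q[2];print(np.linalg.norm(a),np.degrees(np.arctan2(a[1],a[0])),np.linalg.norm(q[1]-q[0]), ((q[1]+q[2])/2).round(4))
c=cam("top"); crop(c,235,135,405,265,4,"t5.png")
```

```text
[[ 0.6889 -0.2435]
 [ 0.6777 -0.2797]
 [ 0.6103 -0.2185]
 [ 0.609  -0.2592]]
0.08246400039616232 -17.615901076624255 0.03784717538594463 [ 0.644  -0.2491]
```

View pics/t5.png

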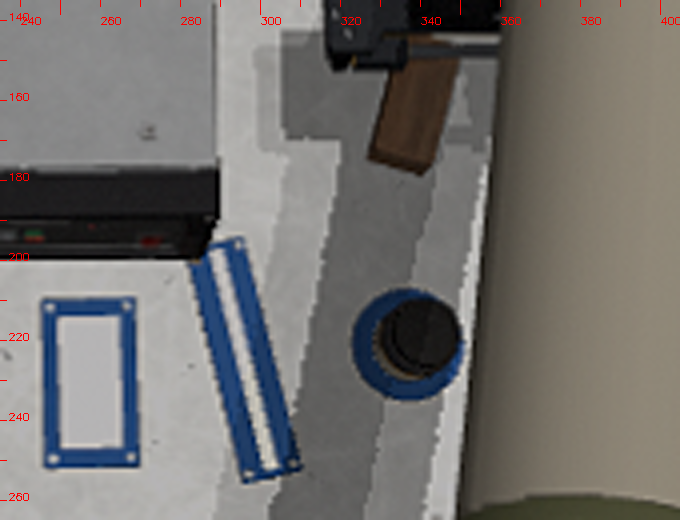

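>>> drive_tool(moves="-0.003 0.003 0 -8.6 0;-0.003 0.003 0 -8.6 0;0 0 -0.04 0 0;0 0 -0.04 0 0;0 0 -0.025 0 0;0 0 -0.014 0 0;0 0 0 0 0;0 0 0 0 0.4;0 0 0 0 0.7;0 0 0 0 0.8;0 0 0 0 0.8;0 0 0 0 0.8;0 0 0 0 0.8;0 0 0 0 0.8", newtons=20)

```text
time: 13.15
ee_pos: [0.644, -0.2491, 0.0176]
eef_rot: [0.699, -0.106, -0.699, -0.106]
ft_force: [0.6, 0.5, 0.1]
width: 0.0399
```

>>> drive_tool(moves="0 0 0.03 0 0.8;0 0 0.045 0 0.8;0 0 0.045 0 0.8;-0.02 0 0.045 0 0.8;-0.023 0.031 0.015 2.5 0.8;-0.023 0.031 0 2.5 0.8;-0.023 0.031 0 2.5 0.8;-0.023 0.031 0 2.5 0.8;-0.023 0.031 0 2.5 0.8;-0.023 0.03 0 2.5 0.8;-0.023 0.03 0 2.2 0.8;0 0 0 0 0.8;0 0 0 0 0.8;0 0 0 0 0.8")

```text
time: 14.9
ee_pos: [0.4634, -0.0349, 0.1975]
eef_rot: [0.707, -0.0, -0.707, -0.0]
ft_force: [-0.7, 0.4, -0.8]
width: 0.0396
```

Run:
```python
from st import *
st(); c=cam("wrist"); cv2.imwrite("pics/w6.png",cv2.resize(c["color"][:,:,::-1],(768,576)))
c=cam("scene"); cv2.imwrite("pics/s6.png",cv2.resize(c["color"][:,:,::-1],(768,576)))
```

```text
t 14.9 tcp [ 0.4634 -0.0349  0.1975] down [ 0.  0. -1.] jaw yaw -90.05 w 0.0396 F [-0.68  0.43 -0.83] j [ 0.36  0.02 -0.39  1.9   0.01  1.22 -1.6 ]
```

View pics/w6.png

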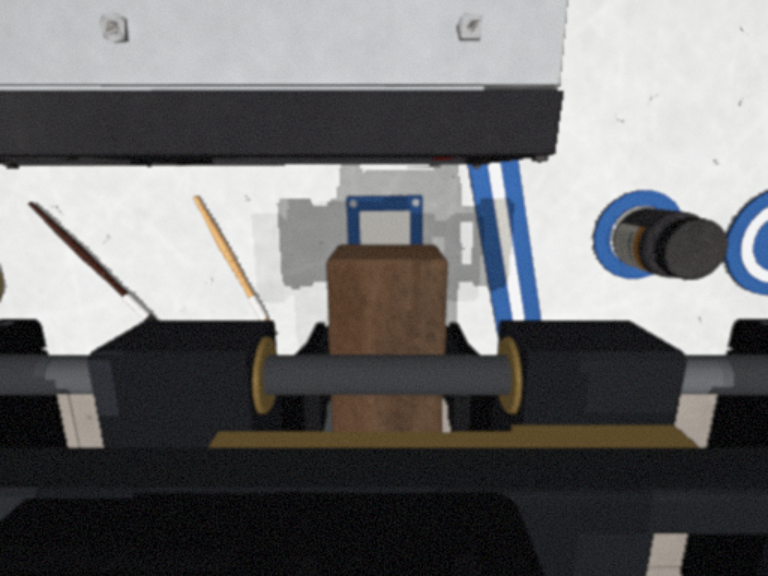

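View pics/s6.png

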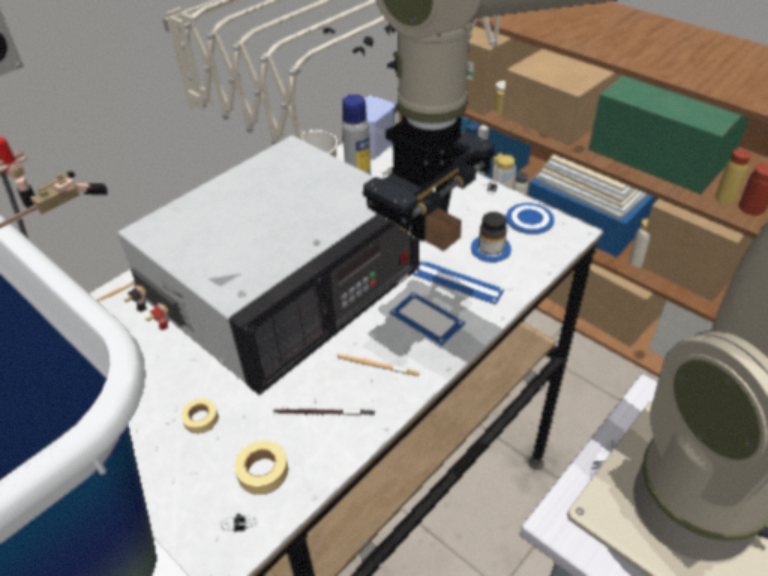

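Run:
```python
from st import *
c=cam("top")
for z in (.15,.2,.25,.3,.35): print(z,w(c,[(338,187),(312,193),(331,196)],z).round(3).tolist())
crop(c,235,100,405,265,4,"t6.png")
```

```text
0.15 [[0.545, -0.219], [0.531, -0.159], [0.524, -0.202]]
0.2 [[0.535, -0.209], [0.522, -0.152], [0.515, -0.193]]
0.25 [[0.524, -0.199], [0.512, -0.145], [0.505, -0.184]]
0.3 [[0.514, -0.189], [0.502, -0.138], [0.496, -0.175]]
0.35 [[0.503, -0.179], [0.493, -0.131], [0.487, -0.166]]
```

View pics/t6.png

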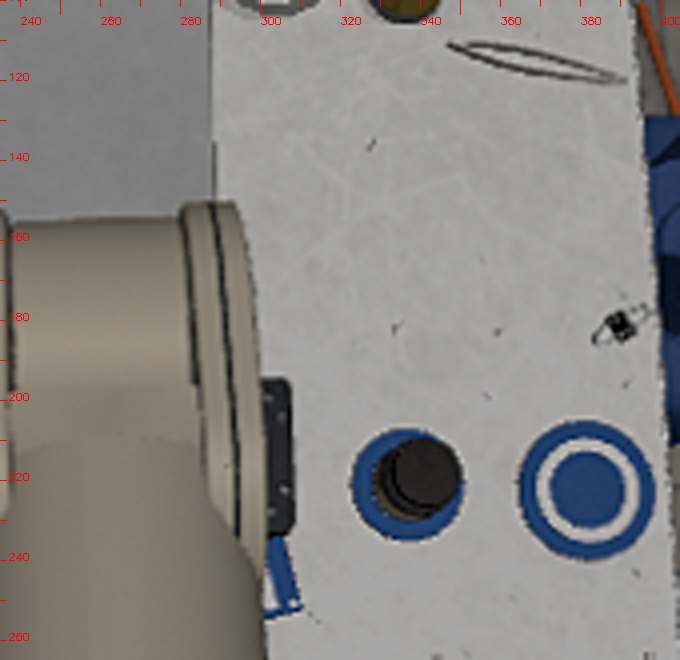

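>>> drive_tool(moves="-0.0005 0.0007 -0.04 0 0.8;0 0 -0.045 0 0.8;0 0 -0.045 0 0.8;0 0 -0.03 0 0.8;0 0 -0.009 0 0.8;0 0 -0.005 0 0.8;0 0 0 0 0.8;0 0 0 0 0.6;0 0 0 0 0.4;0 0 0 0 0.3;0 0 0 0 0.3;0 0 0 0 0.3;0 0 0.03 0 0.3;0 0 0.04 0 0.3;0 0 0.05 0 0;0 0 0.05 0 0;0 0 0 0 0;0 0 0 0 0")

```text
time: 17.3
ee_pos: [0.4622, -0.0335, 0.193]
eef_rot: [-0.707, -0.0, 0.707, -0.0]
ft_force: [0.1, 0.8, -1.3]
width: 0.0857
```

Run:
```python
from st import *
st(); c=cam("wrist")
big=cv2.resize(c["color"][:,:,::-1],(768,576))
def rect(x,y,L,W,a,z): 
    a=np.radians(a);u=np.array([np.cos(a),np.sin(a)]);v=np.array([-u[1],u[0]]);q=[np.r_[np.array([x,y])+s*u*L/2+t*v*W/2,z] for s,t in((1,1),(1,-1),(-1,-1),(-1,1))]
    cv2.polylines(big,[np.int32(px(c,q)*1.5)],True,(0,0,255),1)
rect(.4627,-.034,.110,.062,0,.005);rect(.4627,-.034,.085,.04,0,.039)
cv2.imwrite("pics/w7.png",big)
```

```text
t 17.3 tcp [ 0.4622 -0.0335  0.193 ] down [-0.001 -0.    -1.   ] jaw yaw -89.98 w 0.0857 F [ 0.11  0.75 -1.31] j [ 0.37  0.03 -0.4   1.91  0.01  1.21 -1.6 ]
```

View pics/w7.png

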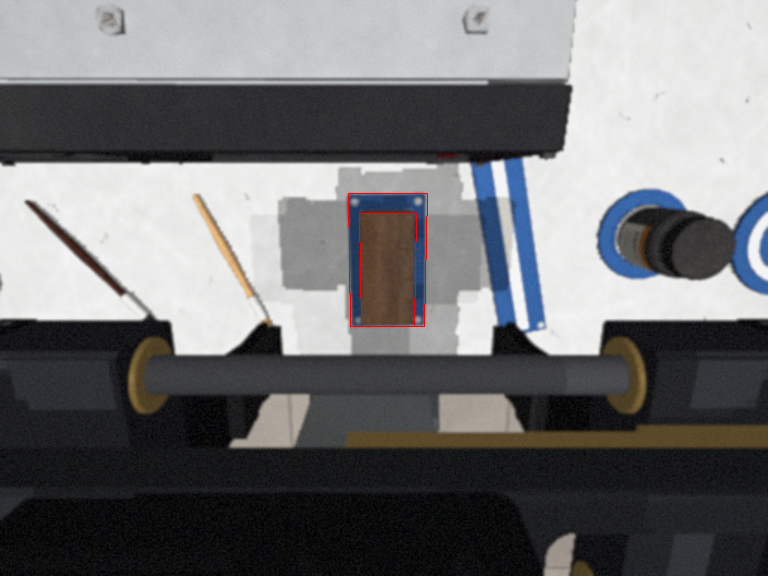

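>>> drive_tool(moves="-0.0037 0.0369 0 6.74 0.5;-0.0037 0.0369 0 6.74 0.6;-0.0037 0.0369 0 6.73 0.6;-0.0037 0.0369 0 6.73 0.6;-0.0037 0.0369 0 6.73 0.6;-0.0037 0.0369 0 6.73 0.6;0 0 0 0 0.6;0 0 0 0 0.6;0 0 0 0 0.6", newtons=10)

```text
time: 18.48
ee_pos: [0.4404, 0.1868, 0.193]
eef_rot: [-0.663, -0.243, 0.664, -0.244]
ft_force: [-0.2, -0.9, 0.7]
width: 0.0348
```

Run:
```python
from st import *
st(); c=cam("wrist")
big=cv2.resize(c["color"][:,:,::-1],(768,576))
def rect(x,y,L,W,a,z): 
    a=np.radians(a);u=np.array([np.cos(a),np.sin(a)]);v=np.array([-u[1],u[0]]);q=[np.r_[np.array([x,y])+s*u*L/2+t*v*W/2,z] for s,t in((1,1),(1,-1),(-1,-1),(-1,1))]
    cv2.polylines(big,[np.int32(px(c,q)*1.5)],True,(0,0,255),1)
rect(.4566,.2022,.147,.0085,40.4,.0045)
cv2.imwrite("pics/w8.png",big)
```

```text
t 18.475 tcp [0.4404 0.1868 0.193 ] down [-0.001 -0.001 -1.   ] jaw yaw -49.7 w 0.0348 F [-0.17 -0.86  0.72] j [ 0.12  0.08 -0.64  1.86  0.05  1.22 -1.4 ]
```

View pics/w8.png

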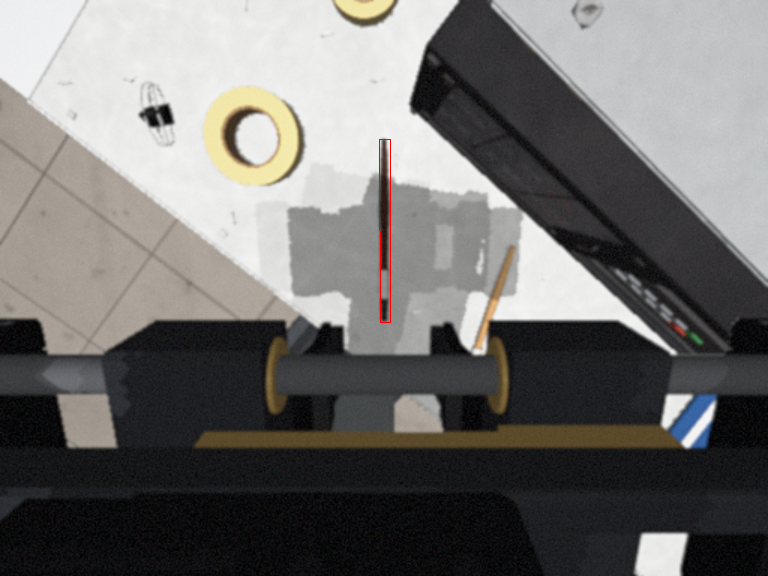

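>>> drive_tool(moves="0 0 -0.04 0 0.6;0 0 -0.045 0 0.6;0 0 -0.045 0 0.6;0 0 -0.03 0 0.6;0 0 -0.015 0 0.6;0 0 -0.003 0 0.6;0 0 0 0 0.6;0 0 0 0 0.6")

```text
time: 19.52
ee_pos: [0.4411, 0.1882, 0.0166]
eef_rot: [0.664, 0.244, -0.663, 0.244]
ft_force: [0.3, -0.6, -0.7]
width: 0.0345
```

>>> drive_tool(moves="0 0 -0.004 0 0.6;0 0 0 0 0.6;0 0 0 0 0.8;0 0 0 0 0.95;0 0 0 0 0.98;0 0 0 0 0.98;0 0 0 0 0.98;0 0 0 0 0.98")

```text
time: 20.52
ee_pos: [0.4403, 0.188, 0.0116]
eef_rot: [0.664, 0.244, -0.664, 0.244]
ft_force: [0.1, 0.7, 0.5]
width: 0.0084
```

>>> drive_tool(moves="0 0 0.03 0 0.98;0 0 0.045 0 0.98;0 0 0.045 0 0.98;0 0 0.045 0 0.98;0 0 0.025 0 0.98;0.0019 -0.0407 0 -3.55 0.98;0.0019 -0.0407 0 -3.55 0.98;0.0019 -0.0407 0 -3.55 0.98;0.0019 -0.0407 0 -3.55 0.98;0.0019 -0.0407 0 -3.55 0.98;0.0019 -0.0407 0 -3.55 0.98;0.0019 -0.0407 0 -3.55 0.98;0.0019 -0.0407 0 -3.55 0.98;0 0 0 0 0.98;0 0 0 0 0.98;0 0 0 0 0.98")

```text
time: 22.52
ee_pos: [0.4557, -0.1364, 0.2016]
eef_rot: [0.703, 0.075, -0.703, 0.075]
ft_force: [-0.5, 0.3, 0.7]
width: 0.0085
```

Run:
```python
from st import *
s=st(); c=cam("wrist")
big=cv2.resize(c["color"][:,:,::-1],(768,576))
def rect(x,y,L,W,a,z,col=(0,0,255)): 
    a=np.radians(a);u=np.array([np.cos(a),np.sin(a)]);v=np.array([-u[1],u[0]]);q=[np.r_[np.array([x,y])+s*u*L/2+t*v*W/2,z] for s,t in((1,1),(1,-1),(-1,-1),(-1,1))]
    cv2.polylines(big,[np.int32(px(c,q)*1.5)],True,col,1)
rect(.4765,-.133,.157,.04,12,.005);rect(.4765,-.133,.147,.009,12,.005)
rect(.4765,-.133,.147,.009,12,.197,(0,255,0))
cv2.imwrite("pics/w9.png",big)
```

```text
t 22.525 tcp [ 0.4557 -0.1364  0.2016] down [ 0.  0. -1.] jaw yaw -77.84 w 0.0085 F [-0.55  0.27  0.68] j [ 0.5   0.04 -0.31  1.87  0.01  1.23 -1.17]
```

View pics/w9.png

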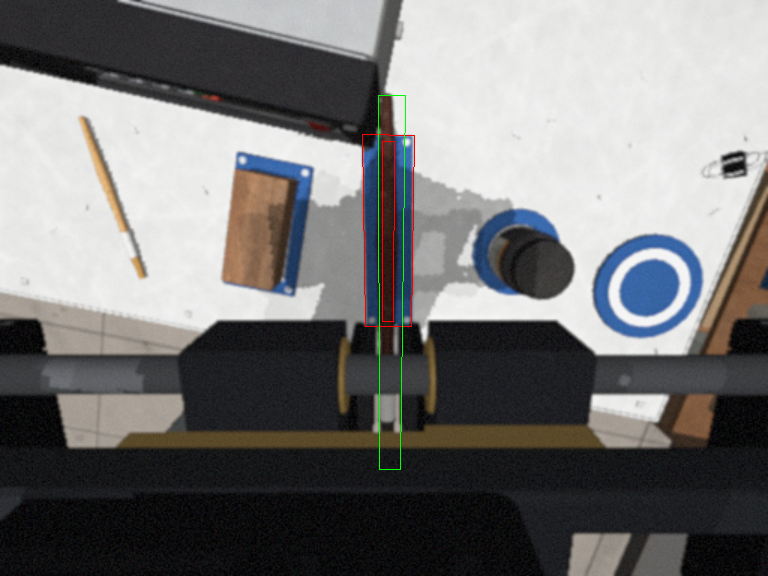

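>>> drive_tool(moves="0 -0.001 -0.04 0 0.98;0 0 -0.045 0 0.98;0 0 -0.045 0 0.98;0 0 -0.03 0 0.98;0 0 -0.015 0 0.98;0 0 -0.006 0 0.98;0 0 0 0 0.98;0 0 0 0 0.98")

```text
time: 23.58
ee_pos: [0.4563, -0.1388, 0.0216]
eef_rot: [0.704, 0.074, -0.703, 0.074]
ft_force: [0.5, -0.1, -0.5]
width: 0.0083
```

>>> drive_tool(moves="-0.0005 0.001 -0.003 0 0.98;0 0 -0.0012 0 0.98;0 0 0 0 0.98;0 0 0 0 0.98;0 0 0 0 0.85;0 0 0 0 0.7;0 0 0 0 0.7;0 0 0 0 0.7;0 0 0.02 0 0.7;0 0 0.04 0 0.7;0 0 0.05 0 0.5;0 0 0.05 0 0;0 0 0.02 0 0;0 0 0 0 0;0 0 0 0 0")

```text
time: 25.45
ee_pos: [0.4543, -0.1375, 0.1951]
eef_rot: [-0.703, -0.074, 0.704, -0.074]
ft_force: [-1.3, 0.3, 1.4]
width: 0.0682
```

Run:
```python
from st import *
s=st(); c=cam("wrist")
big=cv2.resize(c["color"][:,:,::-1],(768,576))
def rect(x,y,L,W,a,z,col=(0,0,255)): 
    a=np.radians(a);u=np.array([np.cos(a),np.sin(a)]);v=np.array([-u[1],u[0]]);q=[np.r_[np.array([x,y])+s*u*L/2+t*v*W/2,z] for s,t in((1,1),(1,-1),(-1,-1),(-1,1))]
    cv2.polylines(big,[np.int32(px(c,q)*1.5)],True,col,1)
rect(.4765,-.133,.157,.04,12,.005);rect(.4765,-.133,.147,.009,12,.005)
cv2.imwrite("pics/w10.png",big)
```

```text
t 25.45 tcp [ 0.4543 -0.1375  0.1951] down [-0.002  0.    -1.   ] jaw yaw -77.97 w 0.0682 F [-1.33  0.26  1.37] j [ 0.5   0.05 -0.31  1.88  0.02  1.22 -1.17]
```

View pics/w10.png

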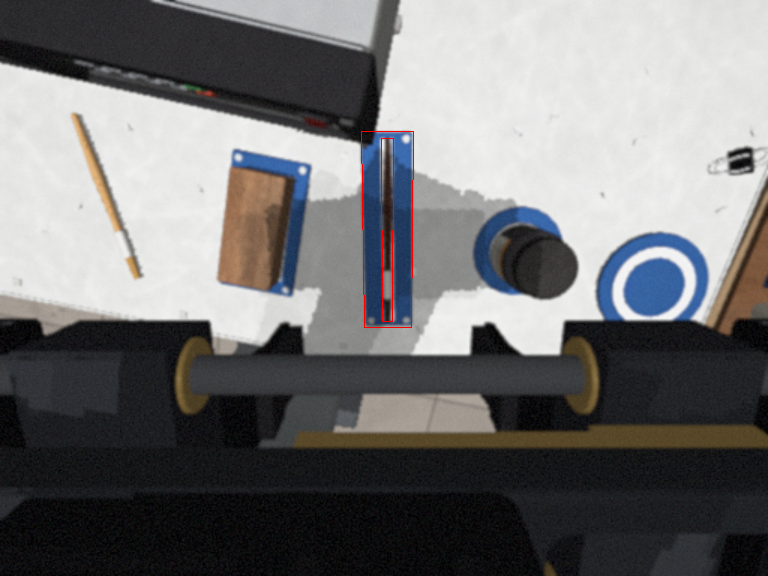

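>>> drive_tool(moves="-0.0004 0.0415 0 7.09 0;-0.0004 0.0415 0 7.09 0;-0.0004 0.0415 0 7.09 0;-0.0004 0.0415 0 7.09 0;-0.0004 0.0415 0 7.09 0;-0.0004 0.0415 0 7.09 0;-0.0004 0.0415 0 7.09 0;-0.0004 0.0415 0 7.09 0;-0.0004 0.0415 0 7.09 0;-0.0004 0.0415 0 7.09 0;-0.0004 0.0415 0 7.09 0;0 0 0 0 0;0 0 0 0 0;0 0 0 0 0")

```text
time: 27.25
ee_pos: [0.451, 0.3176, 0.1959]
eef_rot: [-0.5, -0.499, 0.501, -0.5]
ft_force: [0.3, 0.8, 0.4]
width: 0.0872
```

Run:
```python
from st import *
s=st(); c=cam("wrist")
big=cv2.resize(c["color"][:,:,::-1],(768,576)); t=np.linspace(0,2*np.pi,60)
for x,y,rr,z in((.4497,.319,.034,.024),(.4497,.319,.034,.0)):
    cv2.polylines(big,[np.int32(px(c,np.c_[x+rr*np.cos(t),y+rr*np.sin(t),0*t+z])*1.5)],True,(0,0,255),1)
cv2.imwrite("pics/w11.png",big)
c=cam("scene"); cv2.imwrite("pics/s11.png",cv2.resize(c["color"][:,:,::-1],(768,576)))
```

```text
t 27.25 tcp [0.451  0.3176 0.1959] down [-0.    -0.001 -1.   ] jaw yaw -0.11 w 0.0872 F [0.34 0.82 0.36] j [-0.04  0.28 -0.77  1.68  0.21  1.27 -0.85]
```

View pics/w11.png

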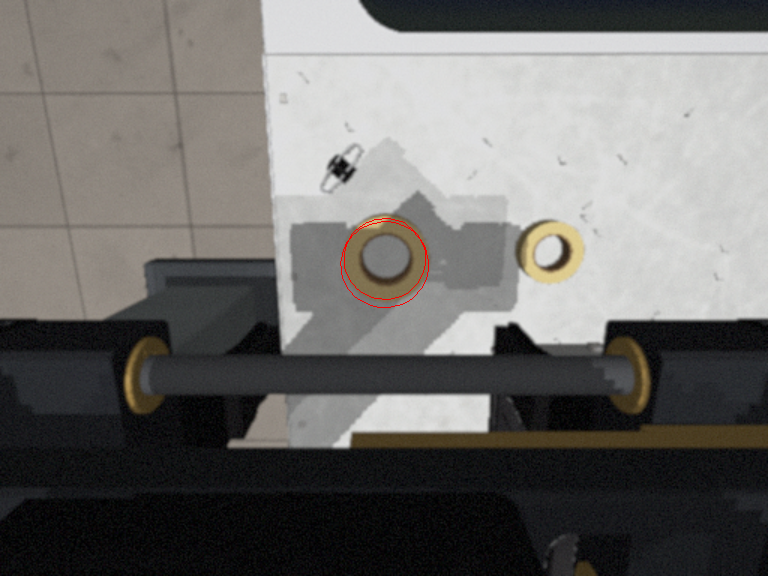

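View pics/s11.png

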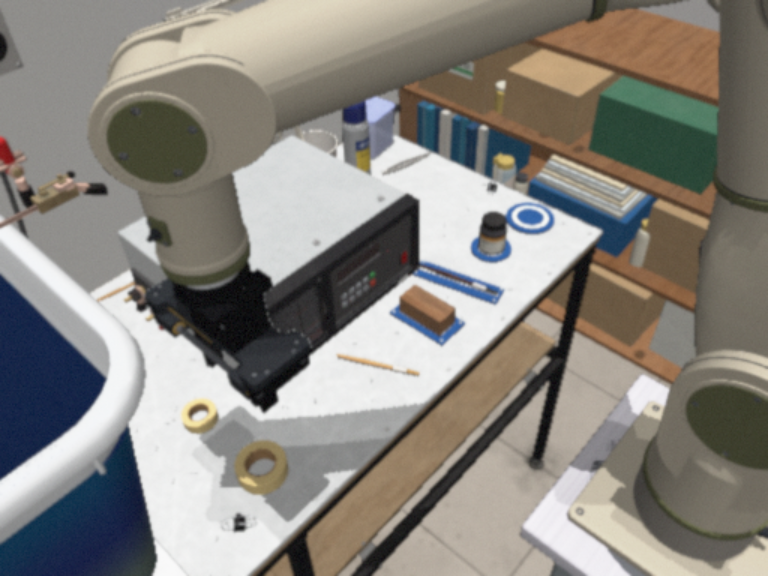

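Run:
```python
from st import *
c=cam("wrist"); crop(c,210,125,310,215,7,"w12.png")
```

```text
(no output)
```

View pics/w12.png

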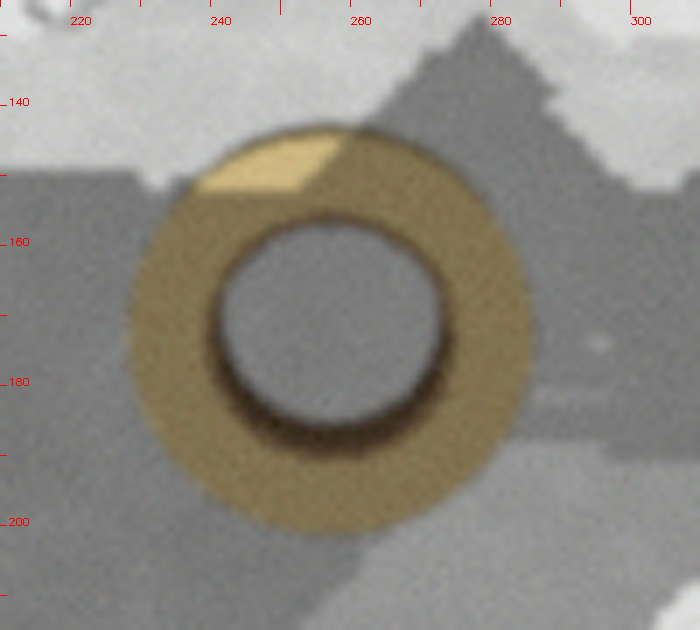

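Run:
```python
from st import *
c=cam("wrist"); print(w(c,[(228.5,172),(286,172),(257.2,143.5),(257.2,201.5),(257.2,172.3)],.024).round(4))
t=np.linspace(0,2*np.pi,60);print(px(c,[(.4497,.353,.024),(.4497,.285,.024),(.4497,.319,.024)]),c["E"].round(3))
```

```text
[[0.4173 0.3257]
 [0.484  0.3256]
 [0.4507 0.3584]
 [0.4505 0.29  ]
 [0.4506 0.3253]]
[[256.36552247 148.28988416]
 [256.54688169 205.49841577]
 [256.45854121 177.6303585 ]] [[ 1.    -0.002 -0.     0.451]
 [-0.002 -0.969 -0.249  0.386]
 [ 0.     0.249 -0.969  0.346]
 [ 0.     0.     0.     1.   ]]
```

Run:
```python
from st import *
c=cam("scene"); k=7;x0,y0,x1,y1=140,280,210,345
im=cv2.resize(c["color"][y0:y1,x0:x1,::-1],None,fx=k,fy=k,interpolation=cv2.INTER_CUBIC);t=np.linspace(0,2*np.pi,80)
for y,x,col in((.3195,.4497,(0,0,255)),(.3246,.4507,(0,255,0))):
  for z in(0,.024):
    p=px(c,np.c_[x+.034*np.cos(t),y+.034*np.sin(t),0*t+z]); cv2.polylines(im,[np.int32((p-[x0,y0]+.5)*k-.5)],True,col,1)
cv2.imwrite("pics/s12.png",im)
```

```text
(no output)
```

View pics/s12.png

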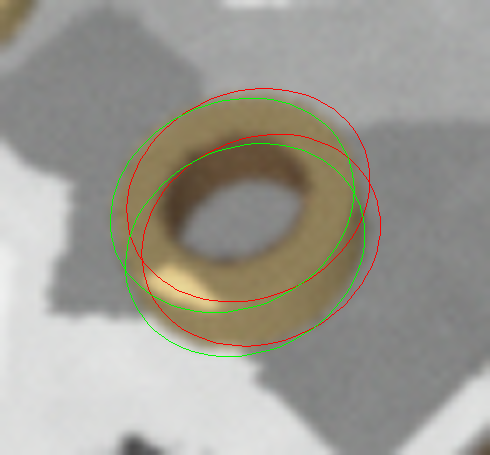

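>>> drive_tool(moves="0 0.005 -0.04 0 0;0 0 -0.045 0 0;0 0 -0.045 0 0;0 0 -0.03 0 0;0 0 -0.015 0 0;0 0 -0.005 0 0;0 0 0 0 0;0 0 0 0 0", newtons=15)

```text
time: 28.5
ee_pos: [0.4513, 0.3243, 0.0175]
eef_rot: [0.501, 0.5, -0.499, 0.5]
ft_force: [-0.1, -0.1, 0.2]
width: 0.0868
```

>>> drive_tool(moves="0 0 -0.002 0 0;0 0 0 0 0.2;0 0 0 0 0.35;0 0 0 0 0.45;0 0 0 0 0.45;0 0 0 0 0.45;0 0 0 0 0.45;0 0 0.02 0 0.45;0 0 0.04 0 0.45;0 0 0.05 0 0.45;0 0 0.04 0 0.45;0 0 0 0 0.45;0 0 0 0 0.45")

```text
time: 30.12
ee_pos: [0.4504, 0.3237, 0.1645]
eef_rot: [0.5, 0.5, -0.5, 0.5]
ft_force: [-0.1, -0.7, -1.6]
width: 0.0664
```

Run:
```python
from st import *
st();c=cam("wrist"); crop(c,160,140,350,290,4,"w13.png")
```

```text
t 30.125 tcp [0.4504 0.3237 0.1645] down [ 0. -0. -1.] jaw yaw 0.02 w 0.0664 F [-0.13 -0.65 -1.58] j [-0.05  0.32 -0.77  1.71  0.24  1.21 -0.88]
```

View pics/w13.png

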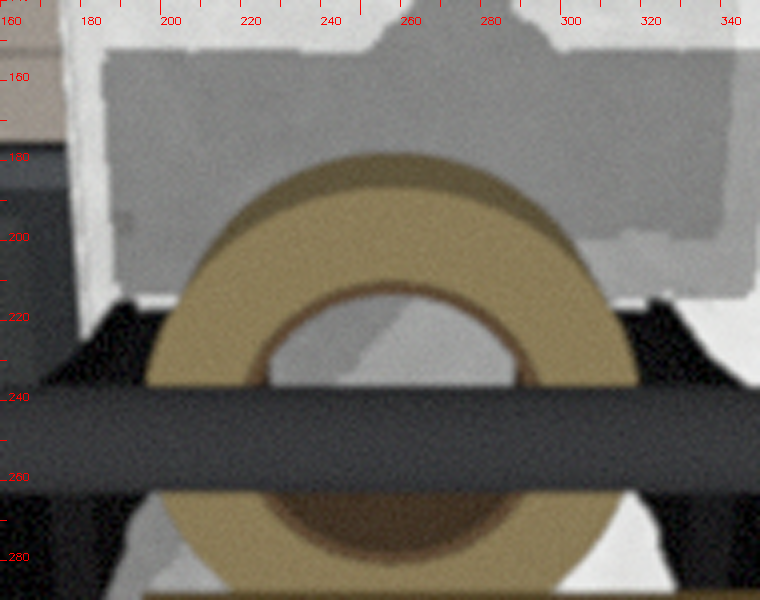

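Run:
```python
from st import *
c=cam("wrist")
for z in(.171,.173,.175): print(z,w(c,[(257.5,186.75),(257.5,210.5),(257.5,281)],z).round(4).tolist())
```

```text
0.171 [[0.4502, 0.357], [0.4502, 0.344], [0.4502, 0.3018]]
0.173 [[0.4502, 0.3575], [0.4502, 0.3447], [0.4502, 0.3031]]
0.175 [[0.4502, 0.358], [0.4502, 0.3453], [0.4502, 0.3043]]
```

>>> drive_tool(moves="0.002 -0.025 0 0 0.45;0.002 -0.045 0 0 0.45;0.002 -0.0474 0 0 0.45;0.002 -0.0474 0 0 0.45;0.002 -0.0474 0 0 0.45;0.002 -0.0474 0 0 0.45;0.002 -0.0474 0 0 0.45;0.002 -0.0474 0 0 0.45;0.002 -0.0474 0 0 0.45;0.002 -0.0474 0 0 0.45;0.002 -0.0474 0 0 0.45;0.002 -0.0474 0 0 0.45;0.002 -0.0474 0 0 0.45;0.002 -0.0474 0 0 0.45;0.002 -0.0429 0 0 0.45;0 0 0 0 0.45;0 0 0 0 0.45;0 0 0 0 0.45")

```text
time: 32.48
ee_pos: [0.4809, -0.3563, 0.1641]
eef_rot: [0.5, 0.501, -0.499, 0.5]
ft_force: [0.8, 0.0, -0.9]
width: 0.0664
```

Run:
```python
from st import *
st();c=cam("wrist")
big=cv2.resize(c["color"][:,:,::-1],(768,576)); t=np.linspace(0,2*np.pi,60)
for x,y,rr,z in((.4805,-.358,.046,.005),(.4805,-.358,.034,.005)):
    cv2.polylines(big,[np.int32(px(c,np.c_[x+rr*np.cos(t),y+rr*np.sin(t),0*t+z])*1.5)],True,(0,0,255),1)
cv2.imwrite("pics/w14.png",big)
```

```text
t 32.475 tcp [ 0.4809 -0.3563  0.1641] down [-0.     0.001 -1.   ] jaw yaw 0.13 w 0.0664 F [ 0.79  0.03 -0.87] j [ 0.8   0.34 -0.29  1.61  0.1   1.21  0.49]
```

View pics/w14.png

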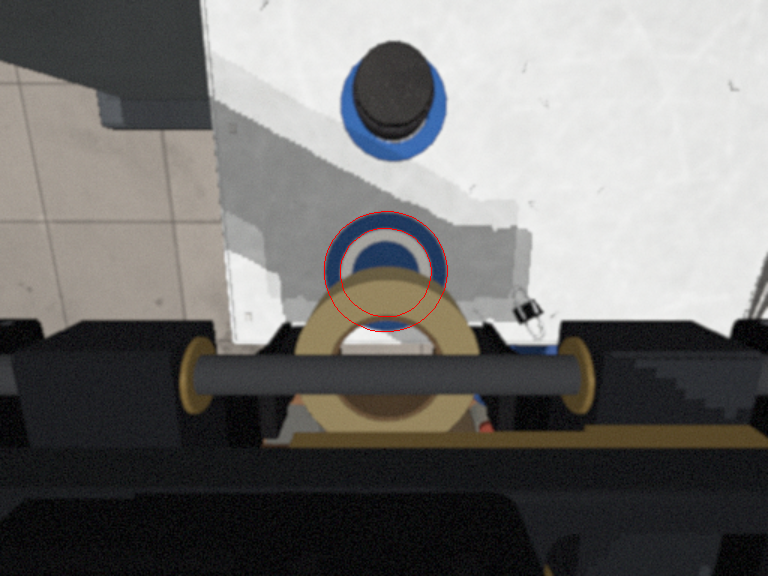

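>>> drive_tool(moves="0 -0.0015 -0.035 0 0.45;0 0 -0.04 0 0.45;0 0 -0.035 0 0.45;0 0 -0.02 0 0.45;0 0 -0.01 0 0.45;0 0 0 0 0.45;0 0 0 0 0.45")

```text
time: 33.4
ee_pos: [0.4814, -0.3598, 0.0257]
eef_rot: [0.5, 0.499, -0.5, 0.501]
ft_force: [-0.5, -0.3, -0.3]
width: 0.0668
```

>>> drive_tool(moves="-0.0005 0.001 -0.003 0 0.45;0 0 -0.0015 0 0.45;0 0 0 0 0.45;0 0 0 0 0.35;0 0 0 0 0.2;0 0 0 0 0;0 0 0 0 0;0 0 0.02 0 0;0 0 0.04 0 0;0 0 0.05 0 0;0 -0.01 0.04 0 0;-0.03 -0.03 0.04 0 0;-0.04 -0.04 0 0 0;-0.04 -0.04 0 0 0;-0.04 -0.04 0 0 0;-0.04 -0.04 0 0 0;0 0 0 0 0;0 0 0 0 0")

```text
time: 35.65
ee_pos: [0.2907, -0.5579, 0.2109]
eef_rot: [0.5, 0.5, -0.5, 0.501]
ft_force: [1.1, 0.2, 0.4]
width: 0.087
```

Run:
```python
from st import *
st();c=cam("top");k=4
big=cv2.resize(c["color"][:,:,::-1],None,fx=k,fy=k,interpolation=cv2.INTER_CUBIC)
def poly(p,col=(0,0,255)): cv2.polylines(big,[np.int32((px(c,p)+.5)*k-.5)],True,col,1)
def circ(x,y,rr,z): t=np.linspace(0,2*np.pi,60); poly(np.c_[x+rr*np.cos(t),y+rr*np.sin(t),0*t+z])
def rect(x,y,L,W,a,z): 
    a=np.radians(a);u=np.array([np.cos(a),np.sin(a)]);v=np.array([-u[1],u[0]]);poly([np.r_[np.array([x,y])+s*u*L/2+t*v*W/2,z] for s,t in((1,1),(1,-1),(-1,-1),(-1,1))])
circ(.485,-.2404,.021,.071);circ(.4805,-.358,.034,.029);rect(.4627,-.034,.085,.04,0,.039);rect(.4765,-.133,.147,.009,12,.01)
cv2.imwrite("pics/t15.png",big[180*k:270*k,190*k:390*k])
c=cam("scene"); cv2.imwrite("pics/s15.png",cv2.resize(c["color"][:,:,::-1],(768,576)))
```

```text
t 35.65 tcp [ 0.2907 -0.5579  0.2109] down [ 0.001 -0.    -1.   ] jaw yaw 0.03 w 0.087 F [1.12 0.24 0.39] j [ 1.14  0.36 -0.15  1.48  0.05  1.31  0.98]
```

View pics/t15.png

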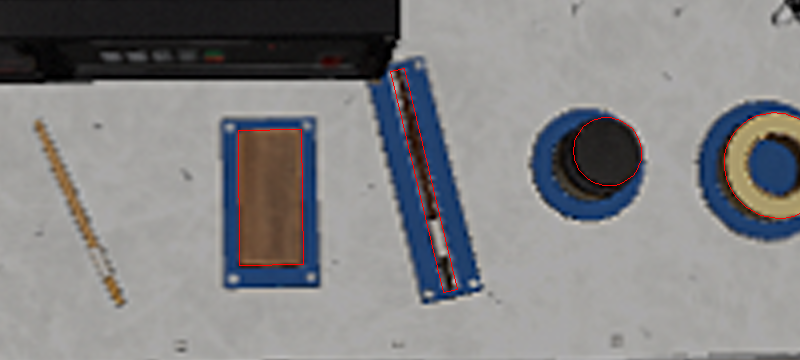

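View pics/s15.png

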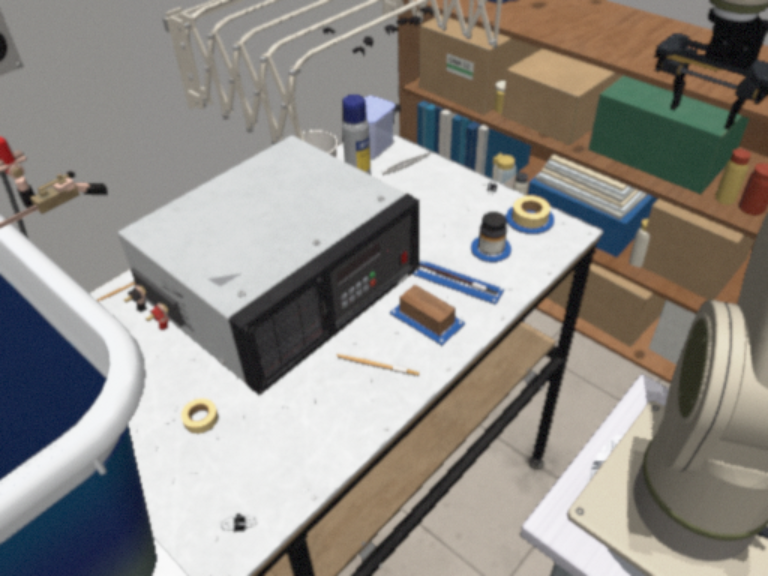

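All four sit on their outlines, and the arm is clear.

```bash
python3 -c "
from bench import ticket
print(ticket.close_job())"
```

```text
the job is handed in; nothing more can be done
None
```

The job is handed in at about 36 s on the robot's clock: jar, large tape roll, block and dark brush are each on their matching pad. Hand-in gives no verdict.

- **Placement:** The last top view, with the expected outlines drawn over it, showed all four centred to about 1–2 mm. The block and brush line up with their figures. All four are released and the arm is clear.
- **Jar and light brush:** The jar stayed upright throughout. The light-handled brush was not touched and looks unmoved.
- **Block:** The block lay too close to the instrument case to grip centrally. I first dragged it about 50 mm to the right, then gripped it again at its middle.
- **Camera disagreement:** For the tape's starting position, the top and wrist cameras differed by about 5 mm in y, more than the stated 2 mm calibration. The scene camera lay between the two, nearer the wrist. I went by the wrist camera and checked after gripping that the tape was centred in the jaws. On the pads, the top and wrist cameras agreed.

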